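Turn the square trivet over against the display ledge

ROBOT

A 6-joint arm with a two-finger parallel gripper is mounted at the origin on the work surface. World frame = base frame: x ahead of the robot, y to its left, z up, the work surface at z = 0. Lengths are in m, angles in rad, forces in N, time in s.
With the tool pointing down it reaches from about 0.375 to 0.975 m from the base axis. Payload 3.8 kg.
Tool frame: the origin (TCP) lies at the very end of the fingers, on their centre line; the grasp point (between the pads) lies 19 mm behind it; z points along the fingers, x is the direction in which the jaws open and shut, and the axes are right-handed (so a half turn about z gives the same grasp; the last joint's range is limited). The gripper opens to 88 mm and grips with 3 to 60 N. Pads are 18 mm wide; open, the fingers measure 123 mm over their backs; the gripper's body (75 mm by 187 mm) begins 45 mm behind the grasp point.
Start: joints at [-1.22, 0.264, 1.604, -0, 1.274, -0.037], TCP at [0.255, -0.625, 0.239] pointing down, gripper open.
Joint ranges: [-2.63, 2.63], [-0.94, 2.18], [0.31, 2.57], [-1.31, 4.45], [0, 2.66], [-2.55, 2.55]. Speed limits (rad/s): [2.57, 2.57, 3.14, 3.14, 3.14, 3.14].

INTERFACE

Orientations are given as a unit quaternion [x, y, z, w].
In Python, from rig import bot, vision gives the robot as it stands.
- The arm moves only by the shell command python3 -m handwheel 'ROWS' [OPENING]. ROWS is JSON, a list of rows, each a list of 2 entries, a list of its own where there are three numbers: the shift along the tool's x, y, z in m, then the turn about the tool's z in degrees. In form: [[[x, y, z], yaw], ...]. A call has 1 to 20 rows; each row is the pose to reach, as a shift and turn from the pose measured when the call began, along the tool's axes at that moment; what a row does not reach only later rows make up. A row lasts 1/8 s, in which the tool goes at most 62.5 mm and 10.7 degrees, less where a joint would pass 70% of its speed; a pose out of reach is approached as far as the arm can. A call with a gripper value outside its range is refused whole. OPENING is the opening, from 0 (shut) to 1 (fully open), set as the call begins (- or left out, the last holds). The fingers move at their own pace and stop on an object; the grip force is fixed at half the most. Time passes only in rows, so rows that repeat a pose let the fingers close. It gives the time, the measured TCP pose, the force and the opening at its end, in the units of the state.
- bot.get_state(): the state, without advancing time (a new reading comes with each control period).
- vision.get_image(name): name is "side" or "top" or "wrist"; returns a dict with "image" (480x640x3 uint8, red, green, blue), "camera_matrix" (3x3 intrinsics, pixels), "origin" and "orientation" of the camera in the world; the wrist camera has in their place "hand_eye" (4x4, takes a point from camera to tool coordinates, whose origin is the TCP and whose axes are the tool frame's). Camera axes: x right, y up, looking along -z (the intrinsics and any distortion apply to the point x, -y, -z); pixel columns grow to the right and rows downward; lengths in m; the calibration is good to about 2 mm. A picture is of the moment at which its call begins: read the wrist's pose just before it. There is no depth.
- bot.close_job(): hands the job in, once; it reports no verdict.
The state is a dict: "t": time; "joints": joint angles; "joint_velocities": joint speeds; "joint_efforts": joint torques, N m; "position": TCP position; "ee_rot": TCP orientation; "wrist_force": force on the tool from outside, world axes, zero at the start; "wrist_torque": the same for the moment, N m; "opening": finger opening in m.
Only numpy, scipy, OpenCV 4.12 (cv2) and the standard library are available. Lean on these libraries where they do the work, as an engineer would, in place of code of your own. Each camera call takes 0.05 s, during which the arm holds its last target. There are 200 camera calls.

TASK

The square trivet lies cork side up on the counter. Turn it over at the display ledge: push it up the brass slope until it stands leaning against the ledge, then tip it back towards the robot's side from behind its top edge, so that it ends lying flat on the counter in front of the ledge with its wooden face up. Leave the round trivet and the white cork jar where they are.

Things in the scene. Friction and masses are not known exactly. Their poses are not given: they have to be found in the camera images.
- trivet: Square cherrywood trivet, 110 x 110 x 12 mm, 0.14 kg: cork backing on one face, dark wood with square brass inlay lines on the other. Origin at its very centre; x, y along its sides, z out of the cork (up at the start, down when turned over). It starts flat in front of the ledge, within 10 degrees of square to it, its nearer edge 20 to 55 mm from the slope's foot.
- ledge: Fixed ledge, 200 mm long (y), 58 high, 54 deep. Slippery brass front rises from 40 to 64 deg to a rounded nose. Origin on the counter, mid-foot of the slope; x level into the ledge, away from the robot. Pushed along x at its robot-side edge, the trivet climbs; its lower edge at the foot, it leans there by itself, 35 deg off upright, top 90 mm up, 63 behind the foot. Further, it rides up.
- round_trivet: Bystander: round cherrywood trivet with cork backing, 104 mm across, 12 mm thick, lying flat to one side of the work. Origin at its centre, half-way up.
- jar: Bystander: white glazed ceramic cork jar, 100 mm across and 120 mm tall, with corks in it, to one side of the work. Origin at the centre of its underside.

How it is judged:
On the way:
1. the square trivet stands on edge leaning against the ledge, cork side towards the robot (angle between trivet's own z axis and vertical between 0.7 and 1.5 rad and x of trivet in the frame of ledge between -0.03 and 0.045 m and y of trivet in the frame of ledge between -0.1 and 0.1 m and height (world z) of trivet below 0.07 m and contact force between trivet and ledge above 0.05 N), for 0.2 s.
At the end, for the whole second after the job is handed in: The square trivet lies at rest flat on the counter (within 10 degrees, centre below 11 mm), wooden face up, its centre 0 to 220 mm in front of the slope's foot and within 120 mm sideways of the ledge's middle. The round trivet and the jar are within 20 mm of their starts (angle between trivet's own z axis and vertical above 2.97 rad and height (world z) of trivet below 0.011 m and x of trivet in the frame of ledge between -0.22 and 0 m and y of trivet in the frame of ledge between -0.12 and 0.12 m and linear speed of trivet below 0.02 m/s and distance of each of round_trivet, jar from where it was at the start of the episode below 0.02 m); the robot touches nothing.
It fails at once if the round trivet or the jar is shifted by more than 30 mm (distance of any of round_trivet, jar from where it was at the start of the episode above 0.03 m).
It also fails if it takes over 45 s, if anything falls off the work surface, if the arm or the gripper's body presses on something with over 40 N, if the wrist force passes 120 N, or if a joint passes its speed limit or range.

## Working session

There is one attempt and no reset: what is moved stays moved. The work goes in short steps, Python scripts to look and compute and a shell command to move; the robot and the scene stay as the last step left them, time stands still between calls to the robot, and variables do not carry over. Pictures are saved under pics/ and viewed, about 8 in all and at most 12, crops included, and the job is handed in when it is done.

```bash
mkdir -p pics; ls
cat > h.py <<'E'
import numpy as np, cv2
from scipy.spatial.transform import Rotation as R
from rig import bot, vision
def get(name):
    s=bot.get_state(); d=vision.get_image(name)
    if name=="wrist":
        T=np.eye(4);T[:3,:3]=R.from_quat(s["ee_rot"]).as_matrix();T[:3,3]=s["position"]
        T=T@np.array(d["hand_eye"]);o=T[:3,3];A=T[:3,:3]
    else:
        o=np.array(d["origin"]); q=np.array(d["orientation"]); A=R.from_quat(q).as_matrix() if q.size==4 else q
    return d,o,A
def ray(d,o,A,uv,z):
    K=np.array(d["camera_matrix"]); dist=d.get("distortion")
    p=cv2.undistortPoints(np.array(uv,float).reshape(-1,1,2),K,None if dist is None else np.array(dist)).reshape(-1,2)
    v=np.c_[p[:,0],-p[:,1],-np.ones(len(p))]@A.T
    return o+v*((z-o[2])/v[:,2])[:,None]
def save(d,n): cv2.imwrite("pics/"+n,d["image"][...,::-1])
E
python3 - <<'E'
from h import *
for n in("top","side"):
    d,o,A=get(n); save(d,n+"0.png"); print({k:v for k,v in d.items() if k!="image"}); print(o,-A[:,2])
print(bot.get_state())
E
```

```text
pics
{'camera_matrix': array([[500.42901654,   0.        , 314.66792829],
       [  0.        , 500.42901654, 240.06099733],
       [  0.        ,   0.        ,   1.        ]]), 'origin': array([0.54315245, 0.08731589, 1.09392533]), 'orientation': array([-0.02975971,  0.02708727,  0.70885935, -0.70420101])}
[0.54315245 0.08731589 1.09392533] [ 0.08034067  0.00351151 -0.99676128]
{'camera_matrix': array([[478.09852937,   0.        , 316.42915448],
       [  0.        , 478.09852937, 235.78247003],
       [  0.        ,   0.        ,   1.        ]]), 'origin': array([ 0.29324751, -0.64359164,  0.4940572 ]), 'orientation': array([ 0.48340608, -0.10045846, -0.19126619,  0.84831828])}
[ 0.29324751 -0.64359164  0.4940572 ] [ 0.35535998  0.78173581 -0.51245333]
{'t': 0.1, 'joints': array([-1.21986775e+00,  2.64676720e-01,  1.60519997e+00, -1.99695584e-05,
        1.27369883e+00, -3.68981678e-02]), 'joint_velocities': array([ 0.0005382 ,  0.00089048, -0.00487408, -0.00028481, -0.00181363,
        0.0009656 ]), 'joint_efforts': array([-8.37300995e-04, -5.03619790e+01, -3.58071899e+01,  7.31235906e-02,
        2.33803410e-02, -5.06009587e-05]), 'position': array([ 0.25504832, -0.62428558,  0.23753348]), 'ee_rot': array([ 8.30114910e-01, -5.57591475e-01, -8.07657434e-04, -5.75078847e-04]), 'wrist_force': array([-0.10764619,  0.15072354,  0.37867753]), 'wrist_torque': array([ 0.01224046, -0.01611024, -0.01289212]), 'opening': 0.08825815044511245}
```

View pics/top0.png

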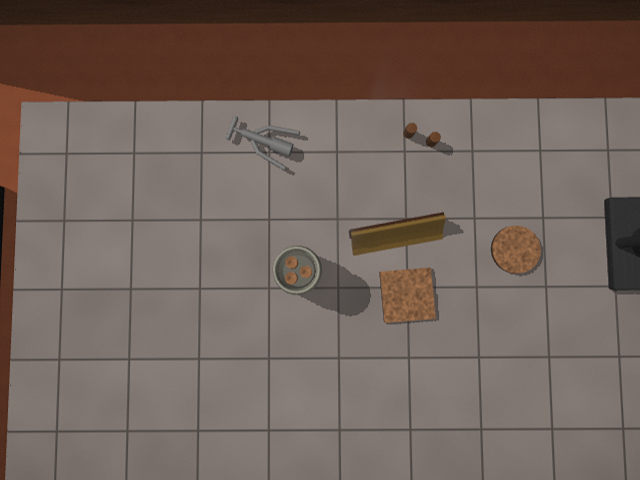

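View pics/side0.png

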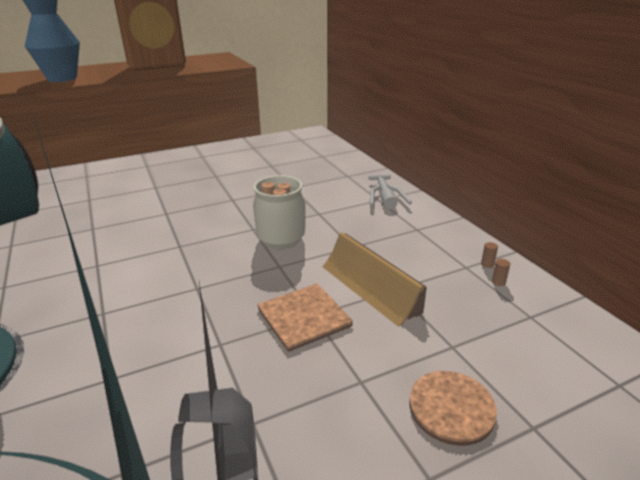

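The top view shows the trivet at about (407,296), the ledge with its foot line from (353,254) to (444,239), the jar at (297,270) and the round trivet at (517,250). The side view agrees with this layout.

Run:
```python
from h import *
d,o,A=get("top"); im=d["image"]
hsv=cv2.cvtColor(im,cv2.COLOR_RGB2HSV)
print("px",hsv[296,407],hsv[240,400],hsv[310,300],hsv[350,400])
roi=np.zeros(im.shape[:2],np.uint8); 
def cnt(mask,x0,y0,x1,y1):
    m=np.zeros_like(mask); m[y0:y1,x0:x1]=mask[y0:y1,x0:x1]
    m=cv2.morphologyEx(m,cv2.MORPH_CLOSE,np.ones((5,5)))
    c,_=cv2.findContours(m,cv2.RETR_EXTERNAL,cv2.CHAIN_APPROX_NONE); return max(c,key=cv2.contourArea)
sat=((hsv[...,1]>90)&(hsv[...,2]>50)).astype(np.uint8)
c=cnt(sat,360,262,450,340)
r=cv2.minAreaRect(c); b=cv2.boxPoints(r)
P=ray(d,o,A,b,.012); print("trivet",r,P.round(4),np.linalg.norm(P-np.roll(P,1,0),axis=1),P.mean(0))
c=cnt(sat,480,210,560,290); (u,r)=cv2.minEnclosingCircle(c); print("round",u,r,ray(d,o,A,[u],.012))
c=cnt(((hsv[...,1]>120)&(hsv[...,2]>40)).astype(np.uint8),335,200,460,262)
h=cv2.approxPolyDP(cv2.convexHull(c),3,True).reshape(-1,2); print("ledge",h)
print("z0",ray(d,o,A,h,0).round(4)); print("z58",ray(d,o,A,h,.058).round(4))
print("jar",ray(d,o,A,[(297,270)],.12))
x,y,w,hh=330,195,240,150
cv2.imwrite("pics/crop.png",cv2.resize(im[y:y+hh,x:x+w,::-1],None,fx=3.3,fy=3.3,interpolation=cv2.INTER_CUBIC))
s,so,sA=get("side"); print("side foot",ray(s,so,sA,[(325,266),(404,321)],0))
```

```text
px [ 13 130 139] [ 20 152  82] [  9  27 132] [  9  28 128]
trivet ((407.203369140625, 294.8854064941406), (51.765769958496094, 51.528743743896484), 84.5596694946289) [[ 0.5613 -0.0474  0.012 ]
 [ 0.5711 -0.1582  0.012 ]
 [ 0.4608 -0.166   0.012 ]
 [ 0.4512 -0.0561  0.012 ]] [0.11043633 0.11123557 0.11048955 0.11032018] [ 0.51107611 -0.10691023  0.012     ]
round (515.8887329101562, 249.0951690673828) 24.6541748046875 [[ 0.6078198  -0.34384998  0.012     ]]
ledge [[444 215]
 [441 238]
 [353 253]
 [352 232]]
z0 [[ 0.6847 -0.1937  0.    ]
 [ 0.634  -0.1857  0.    ]
 [ 0.6024  0.0075  0.    ]
 [ 0.6485  0.0091  0.    ]]
z58 [[ 0.6772 -0.1788  0.058 ]
 [ 0.6292 -0.1712  0.058 ]
 [ 0.5992  0.0117  0.058 ]
 [ 0.6429  0.0132  0.058 ]]
jar [[0.56351324 0.12545792 0.12      ]]
side foot [[ 0.6045429   0.0057098   0.        ]
 [ 0.64884594 -0.18320371  0.        ]]
```

View pics/crop.png

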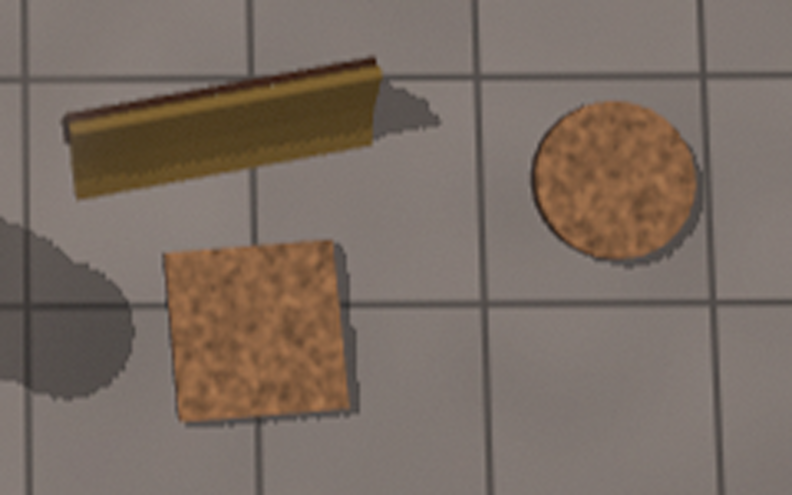

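```bash
cat >> h.py <<'E'
F=np.array([.617,-.091]); YAW=np.radians(9.5)
X=np.array([np.cos(YAW),np.sin(YAW)]); Y=np.array([-X[1],X[0]])
def led(p): p=np.asarray(p)[...,:2]-F; return np.c_[p@X,p@Y] if p.ndim>1 else np.array([p@X,p@Y])
def to(lx,ly,z):
    s=bot.get_state(); M=R.from_quat(s["ee_rot"]).as_matrix()
    g=np.r_[F+lx*X+ly*Y,z]-s["position"]
    a=np.degrees(np.arctan2(M[1,0],M[0,0])); t=np.degrees(YAW)-90
    print("shift mm",(M.T@g*1000).round(1),"yaw",round((a-t),2),"now led",led(s["position"]).round(4),s["position"][2].round(4),"F",s["wrist_force"].round(2),"t",s["t"])
E
python3 - <<'E'
from h import *
d,o,A=get("top")
f=ray(d,o,A,[(353.3,255.3),(442.7,238.6)],0); print(f,f.mean(0)); e=f[0]-f[1]; print(np.linalg.norm(e),np.degrees(np.arctan2(-e[0],e[1])))
to(-.2,.003,.2)
E
```

```text
[[ 0.59731844  0.00689657  0.        ]
 [ 0.63264099 -0.18940614  0.        ]] [ 0.61497971 -0.09125479  0.        ]
0.199455343545337 10.200598135863228
shift mm [-404.  -342.3   38.5] yaw 12.72 now led [-0.445  -0.4665] 0.2381 F [-0.28  0.18 -0.88] t 0.25
```

```bash
sed -i 's/^F=.*/F=np.array([.6155,-.091]); YAW=np.radians(10)/' h.py
python3 -m handwheel '[[[-0.404,-0.342,0.038],13],[[-0.404,-0.342,0.038],13],[[-0.404,-0.342,0.038],13],[[-0.404,-0.342,0.038],13],[[-0.404,-0.342,0.038],13],[[-0.404,-0.342,0.038],13],[[-0.404,-0.342,0.038],13],[[-0.404,-0.342,0.038],13],[[-0.404,-0.342,0.038],13],[[-0.404,-0.342,0.038],13],[[-0.404,-0.342,0.038],13],[[-0.404,-0.342,0.038],13]]' 0.6
python3 - <<'E'
from h import *
to(-.2,.003,.004); d,o,A=get("wrist"); save(d,"w1.png")
E
```

```text
t: 1.75
position: [0.4188, -0.1224, 0.2006]
ee_rot: [0.761, -0.649, -0.0, -0.0]
wrist_force: [0.4, -0.2, -0.1]
opening: 0.0529
shift mm [  0.4   0.7 196.6] yaw -0.88 now led [-0.1992  0.0033] 0.2006 F [ 0.36 -0.23 -0.14] t 1.75
```

View pics/w1.png

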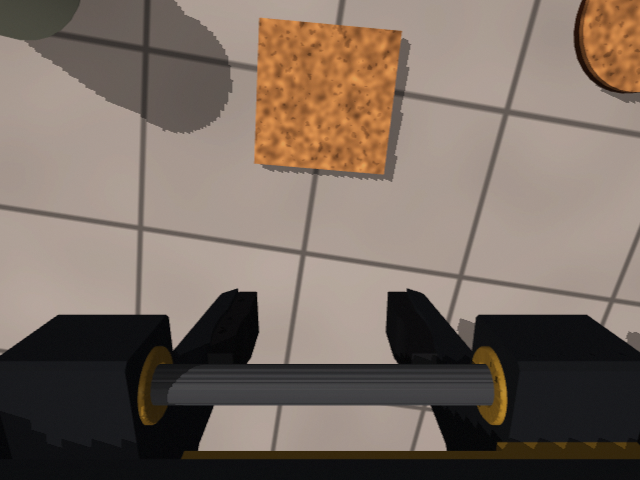

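The wrist view shows the trivet centred between the two fingers, with its near corners at (256,163) and (387,176). I'll go down and then push.

```bash
python3 -m handwheel '[[[0,0,0.06],-1],[[0,0,0.12],-1],[[0,0,0.16],-1],[[0,0,0.185],-1],[[0,0,0.196],-1],[[0,0,0.196],-1]]'
python3 -m handwheel '[[[0,-0.015,0],0],[[0,-0.03,0],0],[[0,-0.04,0],0],[[0,-0.05,0],0],[[0,-0.06,0],0],[[0,-0.07,0],0],[[0,-0.08,0],0],[[0,-0.09,0],0],[[0,-0.1,0],0],[[0,-0.1,0],0]]'
python3 - <<'E'
from h import *
to(-.03,.003,.004); d,o,A=get("side"); save(d,"s2.png")
E
```

```text
t: 2.55
position: [0.4184, -0.1227, 0.0044]
ee_rot: [0.766, -0.642, -0.001, 0.0]
wrist_force: [0.9, 0.6, 0.1]
opening: 0.0525
t: 3.8
position: [0.5185, -0.1052, 0.0044]
ee_rot: [0.766, -0.642, 0.0, -0.001]
wrist_force: [-0.0, -1.1, 0.2]
opening: 0.0527
shift mm [ -0.1 -68.    0.5] yaw 0.05 now led [-0.098   0.0028] 0.0044 F [-0.04 -1.15  0.25] t 3.8
```

View pics/s2.png

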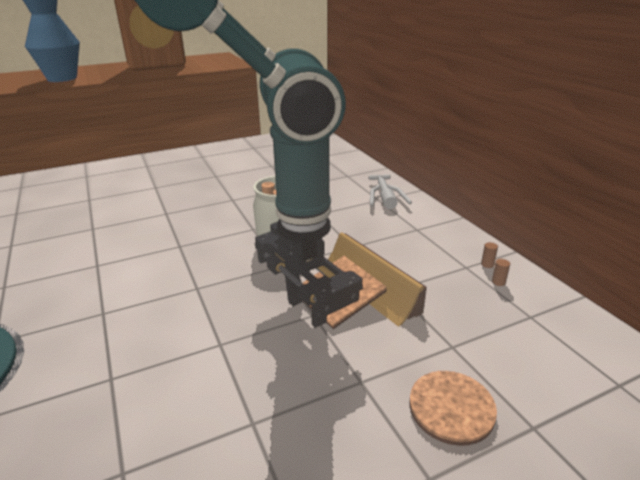

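The side view shows the trivet climbing the slope squarely, its lower edge near (340,318). I'll carry on pushing.

```bash
python3 -m handwheel '[[[0,-0.01,0],0],[[0,-0.02,0],0],[[0,-0.03,0],0],[[0,-0.04,0],0],[[0,-0.05,0],0],[[0,-0.055,0],0],[[0,-0.06,0],0],[[0,-0.065,0],0],[[0,-0.07,0],0],[[0,-0.075,0],0],[[0,-0.075,0],0],[[0,-0.075,0],0]]'
python3 - <<'E'
from h import *
to(-.02,.003,.004); d,o,A=get("side"); save(d,"s3.png")
cv2.imwrite("pics/s3c.png",cv2.resize(d["image"][200:380,220:460,::-1],None,fx=3,fy=3,interpolation=cv2.INTER_CUBIC))
d,o,A=get("wrist"); save(d,"w3.png")
E
```

```text
t: 5.35
position: [0.5923, -0.0922, 0.0047]
ee_rot: [0.766, -0.642, 0.0, -0.001]
wrist_force: [-0.1, 0.3, -0.3]
opening: 0.0531
shift mm [-0.1 -3.   0.7] yaw 0.05 now led [-0.023   0.0029] 0.0047 F [-0.14  0.32 -0.26] t 5.35
```

View pics/s3c.png

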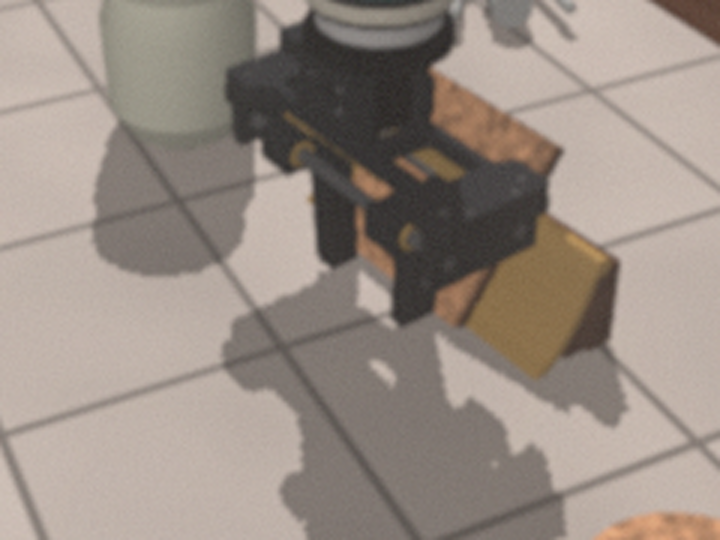

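```bash
python3 -m handwheel '[[[0,0.01,0],0],[[0,0.03,0],0],[[0,0.06,0],0],[[0,0.06,-0.06],0],[[0,0.06,-0.12],0],[[0,0.06,-0.18],0],[[0,0.06,-0.2],0]]'
python3 - <<'E'
from h import *
to(.085,.003,.2)
a=get("side"); b=get("top"); save(a[0],"s4.png"); save(b[0],"t4.png")
im=np.hstack([cv2.resize(a[0]["image"][200:380,270:450],(400,400)),cv2.resize(b[0]["image"][190:310,340:460],(400,400))])
cv2.imwrite("pics/c4.png",im[...,::-1])
print(led(ray(*a,[(406.7,250.7)],.09)))
E
```

```text
t: 6.32
position: [0.5346, -0.1035, 0.2099]
ee_rot: [0.766, -0.643, 0.004, -0.002]
wrist_force: [0.2, -0.6, -1.2]
opening: 0.0526
shift mm [  -1.2 -166.7   11.3] yaw 0.03 now led [-0.0818  0.0017] 0.2099 F [ 0.23 -0.56 -1.17] t 6.325
[[ 0.05710859 -0.05051096]]
```

View pics/c4.png

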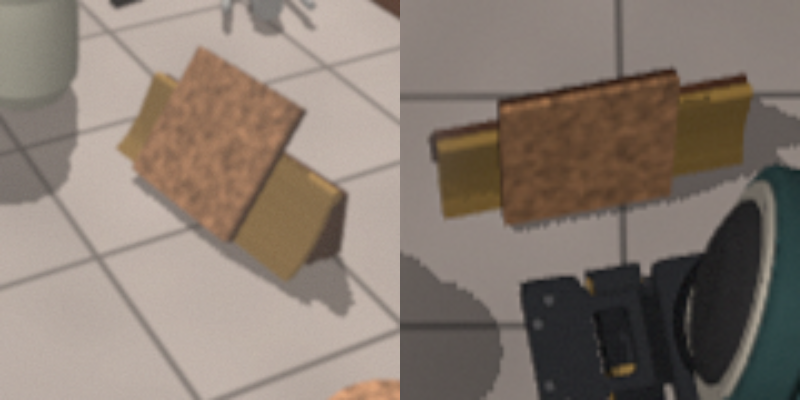

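The trivet leans squarely against the ledge. Its top cork edge runs from (370,220) to (422.5,211.6) in the top view. I'll check that edge, then move over behind it.

```bash
python3 -m handwheel '[[[0,-0.04,0],0],[[0,-0.1,0],0],[[0,-0.15,0],0],[[0,-0.172,0.006],0],[[0,-0.172,0.006],0],[[0,-0.172,0.006],0],[[0,-0.172,0.006],0]]'
python3 - <<'E'
from h import *
d,o,A=get("top"); print(led(ray(d,o,A,[(370,220),(422.5,211.6)],.097)))
to(.09,.003,.07)
E
```

```text
t: 7.3
position: [0.7026, -0.0738, 0.2035]
ee_rot: [0.766, -0.643, 0.003, -0.002]
wrist_force: [0.0, -0.1, 0.4]
opening: 0.0529
[[ 0.05914203  0.06133617]
 [ 0.05680103 -0.0454075 ]]
shift mm [-1.500e+00  1.000e-01  1.339e+02] yaw 0.0 now led [0.0891 0.0018] 0.2039 F [-0.64 -0.5  -0.41] t 7.35
```

```bash
python3 -m handwheel '[[[-0.006,0,0.04],0],[[-0.006,0,0.08],0],[[-0.006,0,0.11],0],[[-0.006,0,0.125],0],[[-0.006,0,0.131],0],[[-0.006,0,0.131],0]]'
python3 - <<'E'
from h import *
to(.09,.008,.072)
a=get("side"); cv2.imwrite("pics/s5.png",cv2.resize(a[0]["image"][180:360,250:450,::-1],None,fx=3,fy=3))
E
```

```text
t: 8.1
position: [0.7034, -0.0682, 0.0739]
ee_rot: [0.766, -0.643, 0.004, -0.003]
wrist_force: [0.0, 0.0, 0.2]
opening: 0.0528
shift mm [-0.8  0.6  1.9] yaw -0.0 now led [0.0906 0.0072] 0.0739 F [0.03 0.03 0.15] t 8.1
```

View pics/s5.png

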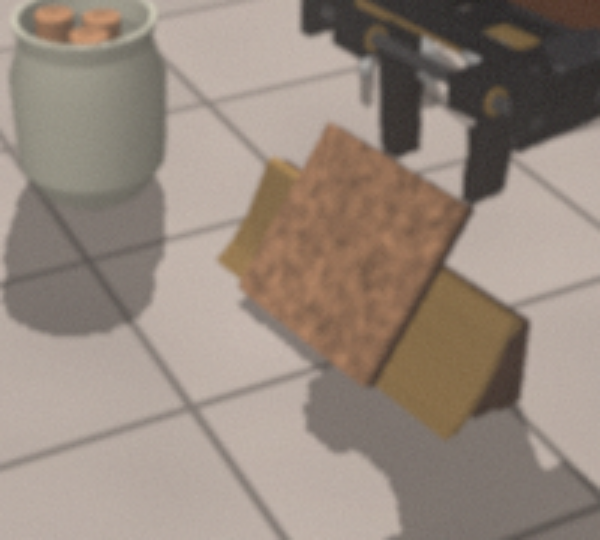

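Both fingers are behind the top edge, with their tips at about (400,155) and (485,200) in the crop. Now I'll tip it back.

```bash
python3 -m handwheel '[[[0,0.01,0],0],[[0,0.025,0],0],[[0,0.045,0],0],[[0,0.065,0],0],[[0,0.085,0],0],[[0,0.105,0],0],[[0,0.12,0],0],[[0,0.13,0],0],[[0,0.13,0],0]]'
python3 - <<'E'
from h import *
to(.09,.008,.2)
a=get("side"); cv2.imwrite("pics/s6.png",cv2.resize(a[0]["image"][180:360,230:450,::-1],None,fx=3,fy=3))
E
```

```text
t: 9.28
position: [0.5752, -0.0909, 0.0733]
ee_rot: [0.766, -0.643, 0.004, -0.003]
wrist_force: [-0.3, -0.1, 0.1]
opening: 0.0532
shift mm [  -0.6 -130.9 -125.4] yaw -0.02 now led [-0.0396  0.0071] 0.0733 F [-0.34 -0.09  0.15] t 9.275
```

View pics/s6.png

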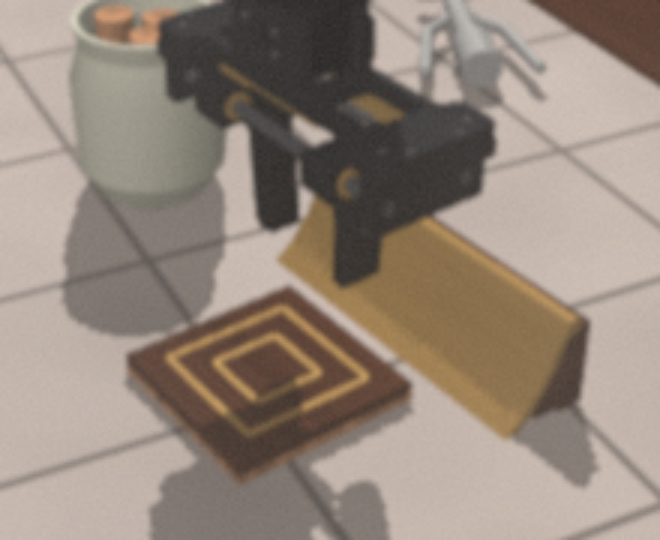

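It lies flat with the wooden face up. I'll lift clear, check the positions and hand in.

```bash
python3 -m handwheel '[[[0,0,-0.06],0],[[0,0,-0.12],0],[[-0.06,-0.0,-0.15],0],[[-0.06,-0.06,-0.15],0],[[-0.06,-0.12,-0.15],0],[[-0.06,-0.17,-0.15],0],[[-0.06,-0.17,-0.15],0],[[-0.06,-0.17,-0.15],0]]'
python3 - <<'E'
from h import *
a=get("side"); im=a[0]["image"]; 
c=np.array([[128,357],[290,290],[410,390],[240,482]])/3+[230,180]
P=ray(*a,c,.012); print("trivet side",led(P).round(3),led(P.mean(0)),np.linalg.norm(P-np.roll(P,1,0),axis=1))
d,o,A=get("top"); hsv=cv2.cvtColor(d["image"],cv2.COLOR_RGB2HSV)
m=((hsv[...,1]>90)&(hsv[...,2]>50)).astype(np.uint8); k=np.zeros_like(m);k[210:290,480:560]=m[210:290,480:560]
c=max(cv2.findContours(k,0,1)[0],key=cv2.contourArea); u,r=cv2.minEnclosingCircle(c); print("round",u,r,ray(d,o,A,[u],.012))
cv2.imwrite("pics/t7.png",cv2.resize(d["image"][190:350,260:580,::-1],None,fx=2.5,fy=2.5)); print(bot.get_state()["wrist_force"])
E
```

```text
t: 10.32
position: [0.7311, -0.0019, 0.2242]
ee_rot: [0.766, -0.643, 0.004, -0.002]
wrist_force: [0.0, -0.4, -0.6]
opening: 0.0527
trivet side [[-0.127  0.057]
 [-0.021  0.055]
 [-0.023 -0.053]
 [-0.133 -0.058]] [-7.58193836e-02  3.06152675e-05] [0.11471503 0.10657848 0.10839995 0.11010622]
round (515.802734375, 249.15138244628906) 24.48915672302246 [[ 0.6076993  -0.34365962  0.012     ]]
[ 0.76350778 -0.43440911 -0.23441834]
```

View pics/t7.png

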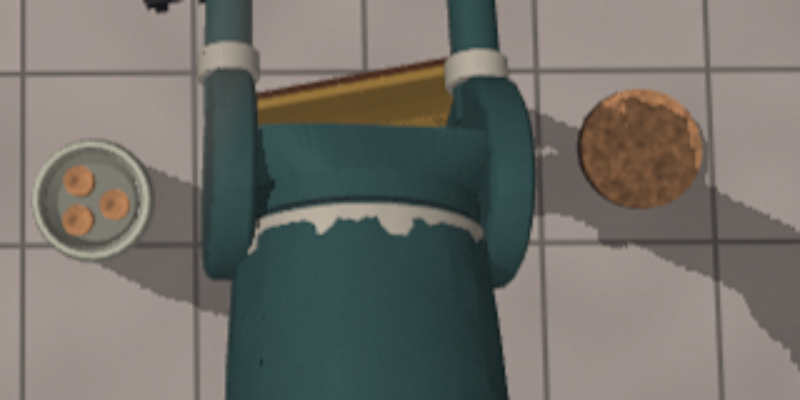

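```bash
python3 -c "
from rig import bot
print(bot.close_job())"
```

```text
the job is handed in; nothing more can be done
None
```

I pushed the square trivet up the brass slope until it leaned against the ledge, then pulled it over from behind its top edge. It landed flat on the counter with the wooden face up, and I handed the job in at about 10.5 s of the 45 s allowed.

**Standing:** after I backed the gripper off, the side and top views showed the trivet leaning squarely by itself, cork side towards the robot. I checked this by eye plus a measurement of its top edge; I did not measure the lean angle or the contact force.

**Trivet at the end:** in the side view its centre is about 76 mm in front of the slope's foot and 0 mm sideways. The corners I picked by hand give sides of 107–115 mm (true size 110), so expect a few mm of error. The last top view had the arm in front of the trivet, so the side view is the only check on its final place.

**Bystanders:** the round trivet measured within 0.3 mm of its start. The jar's centre is at the same pixel as before, about (297,270).

**Robot:** the gripper was lifted clear at about 0.22 m, and the wrist force read about 1 N, which is noise level. None of the checks failed or disagreed.

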